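# Uncap the tilting inspection camera

## Robot

A 6-joint arm with a two-finger parallel gripper is mounted at the origin on a cart in front of the work surface, level with it; the furniture and walls round the work are solid. World frame = base frame: x ahead of the robot, y to its left, z up, the work surface at z = 0. Lengths are in m, angles in degrees, forces in N, time in s.
With the tool pointing down it reaches from about 0.3 to 0.95 m from the base axis. Payload 3.1 kg.
Tool frame: the origin (TCP) lies on the centre line of the jaws, within the pads' length; the fingertips stand 17 mm ahead of it and the grasp point (between the pads) lies 2 mm behind it; z points along the fingers, y is the line along which they close (so a half turn about z gives the same grasp; the last joint's range is limited). The gripper opens to 85 mm and grips with 20 to 120 N. Pads are 22 mm wide; open, the fingers measure 114 mm over their backs; the gripper's body (76 mm by 85 mm) begins 54 mm behind the grasp point. The pads swing forward as they close: fully open they stand 13 mm farther back than shut.
Start: joints at [-80.197, 17.653, 93.61, -0, 68.738, -3.994], TCP at [0.149, -0.607, 0.248] pointing down, gripper open.
Joint ranges: [-175.34, 175.34], [-45.06, 112.39], [2.9, 150.54], [-68.45, 248.45], [3.09, 151.38], [-168.51, 168.51]. Speed limits (degrees/s): [159.86, 159.86, 180, 180, 180, 180].

## Interface

Orientations are given as a 3x3 rotation matrix whose columns are the frame's x, y, z axes.
In Python, from workcell import manip gives the robot as it stands.
- The arm moves only by the tool servo_tool, never from a script. Its argument "motion" is a list of rows, each an object of numbers: "x", "y", "z": the shift along the tool's x, y, z scaled (see below); "wx", "wy", "wz": the turn, a rotation vector about the tool's x, y, z scaled (see below). A call has exactly 10 rows; each row shifts and turns the commanded pose from where the row before left it, along the tool's axes as they then stand; what a row does not reach is not made up. The controller multiplies each number of a shift by 0.03 m and each number of a turn by 5 degrees. A row lasts 1/12 s, in which the tool goes at most 41.7 mm and 7.16 degrees, less where a joint would pass 70% of its speed; a pose out of reach is approached as far as the arm can. A call with a number of a shift or a turn outside -1 to 1 is refused whole. A call with a gripper value outside its range is refused whole. "hand" is the closure, from -1 (fully open) to 1 (shut), so that 0 is half open, set as the call begins (left out, the last holds). The fingers move at their own pace and stop on an object; "squeeze" is the grip in N (left out, the last holds). Time passes only in rows, so rows that do not move let the fingers close, or fill a call up. It gives the time, the measured TCP pose, the force and the opening at its end, in the units of the state.
- manip.observe(): the state, without advancing time (a new reading comes with each control period).
- manip.read_camera(name): name is "scene" or "top"; returns a dict with "frame" (384x512x3 uint8, blue, green, red), "K" (3x3 intrinsics, pixels), "world_from_camera" (4x4, takes a point from camera to world coordinates). Camera axes: x right, y down, z forward; pixel columns grow to the right and rows downward; lengths in m; the calibration is good to about 2 mm. A picture is of the moment at which its call begins. There is no depth.
- manip.hand_in(): hands the job in, once; it reports no verdict.
Trained networks look in a picture, given as the dict that the camera call returned (one of the last four; its "shot" number tells which), for a name from the list of things; names that differ only in an ending like _2 or _b are one class to them, and where a whole thing is asked for, a point or a joint stands for the part that bears it (a point fixed in the world has none). Each returns a list of dicts, best first, with "confidence" (0 to 1); they miss things now and then, are a little off and sometimes report something else, mostly with a low value. They report only what shows in the picture. A call takes as long as a camera call.
- manip.boxes_of(picture, name): "at" ([row, column] in pixels, amid what is visible of it).
- manip.masks_of(picture, name): "region" (384x512 bool, what is visible of it) and "at" ([row, column] in pixels, amid what is visible of it).
- manip.place_of(picture, name): "at" ([row, column] in pixels: a listed point, or the origin of a listed thing).
The state is a dict: "time_s": time; "joint_pos": joint angles; "qd": joint speeds; "joint_efforts": joint torques, N m; "tool_pos": TCP position; "tcp_rot": TCP orientation; "wrist_force": force on the tool from outside, world axes, zero at the start; "moment": the same for the moment, N m; "grip_width": finger opening in m.
Only numpy, scipy, OpenCV 4.12 (cv2) and the standard library are available. Lean on these libraries where they do the work, as an engineer would, in place of code of your own. Each camera call takes 0.05 s, during which the arm holds its last target. There are 200 camera calls.

## Task

Turn the four-spoked star handle counter-clockwise, spoke after spoke, until it comes up against its stop and the camera head has tilted fully up. Then draw the loose lens cap straight off the barrel and set it on the sloping cap rack, mouth down flat on the plate, resting against the cross ledge near the plate's middle line; never let the cap drop, and leave the circuit board and the dropper bottle where they are.

Things in the scene. Friction and masses are not known exactly. Their poses are not given: they have to be found in the camera images.
- star_handle (a joint): angle (rad) of the steel star handle beside the camera: 0 at the start, grows counter-clockwise seen from above, hard stop at 3.50. Its axis is vertical; it turns with about 5 N at a spoke's end, stays where it is left, and through a worm gear tilts the camera head up by 45 degrees over its full travel.
- handle_hub (a point): centre of the star handle, at spoke height, 105 mm above the bench. Axes: z up, x away from the robot at zero yaw. Four level round spokes, 12 mm thick, reach 85 mm out and end in 22 mm black balls; at joint value q they point at q + 0, 90, 180, 270 degrees from x towards y. The 36 mm wide hub rises 14 mm above this point; the gearbox below (70 x 70 mm) ends 23 mm under it.
- stand: camera stand, grey, fixed; origin on the bench under the head's tilt pivot, axes as handle_hub, which is at (-40, 150, 105) mm here. Base plate 12 mm thick, x -80 to 90, y -75 to 195 mm. Pivot 125 mm up, between two cheeks (y -55 to -43 and 43 to 55 mm, x -25 to 35, 150 mm high).
- lens (a point): centre of the front face of the camera's barrel (58 mm diameter, under the cap, smooth for 45 mm back), 100 mm in front of the pivot. z points out of the lens along the barrel: at the start 75 degrees from vertical, leaning to -x of the stand; 30 degrees from vertical when the handle is at its stop. y is level.
- cap_grip (a point): centre of the grip bar of the black lens cap (78 mm long, about 90 g). z runs along the cap's axis out of its closed end; the bar is 16 mm thick along x, 50 mm along y, 36 mm along z (18 mm to each side of this point). At its foot is the cap's closed end, a disc 68 mm across.
- cap_mouth (a point): centre of the cap's mouth rim (68 mm across), 60 mm from cap_grip along -z; same axes. The skirt is 36 mm deep and sits loosely over the barrel, 2 mm clear all round, with no latch: the cap must be drawn some 40 mm along the barrel's axis.
- plate (a point): middle of the lower edge of the cap rack's sloping plate, on its upper face, 32 mm above the bench. z is square to the plate (30 degrees from vertical, leaning to the robot's side at zero yaw), x runs straight up the slope, y across. Plate 150 mm long (x), 120 mm wide, with 10 mm high side rails (104 mm clear between them).
- rack: the cap rack, fixed; origin on the bench under its centre. A steel cross ledge (12 mm thick, 14 mm high, 102 mm wide) is clamped across its plate; the ledge's uphill face lies somewhere from x = 16 to 48 mm of plate. That place differs each time and is not reported: feel for it. It stands 50 N. The cap does not slide by itself on the slope.
- circuit_board: green circuit board, 65 x 100 x 26 mm, lying loose to the right of the stand; origin under its centre. Bystander.
- dropper_bottle: white dropper bottle with red tip, 35 mm across, 95 mm high, standing loose; origin under its centre. Bystander.

How it is judged:
By the outcome, as a careful person would: the job done as asked, in the order asked, and still so for the second after the job is handed in, with the robot touching nothing.
It also fails if it takes over 72 s, if anything falls off the work surface, if the arm or the gripper's body presses on something with over 40 N, if the wrist force passes 120 N, or if a joint passes its speed limit or range.

## Working session

There is one attempt and no reset: what is moved stays moved. The work goes in short steps, Python scripts to look and compute and a tool call to move; the robot and the scene stay as the last step left them, time stands still between calls to the robot, and variables do not carry over. Pictures are saved under pics/ and viewed, on a budget of 10 in all, crops included, one or two more only if the job needs it, and the job is handed in when it is done.

Besides the shell and the picture viewer there is one more tool, called after ">>>" by a JSON object that holds its "method" and its "body". servo_tool: Moves the arm, as the interface text tells. Its arguments: {"type":"object","properties":{"motion":{"type":"array"},"hand":{"type":"number"},"squeeze":{"type":"number"}},"required":["motion"]}

```bash
mkdir -p pics; ls; cat > h.py <<'E'
import numpy as np, cv2
from workcell import manip
def ray(p,at):
    K=np.array(p["K"]);T=np.array(p["world_from_camera"])
    d=T[:3,:3]@np.linalg.solve(K,[at[1],at[0],1.0]);return T[:3,3],d/np.linalg.norm(d)
def atz(p,at,z):
    o,d=ray(p,at);return o+d*(z-o[2])/d[2]
def tri(rs):
    A=np.zeros((3,3));b=np.zeros(3)
    for o,d in rs:
        M=np.eye(3)-np.outer(d,d);A+=M;b+=M@o
    x=np.linalg.solve(A,b);return x,[float(np.linalg.norm((np.eye(3)-np.outer(d,d))@(x-o))) for o,d in rs]
def proj(p,X):
    K=np.array(p["K"]);T=np.linalg.inv(np.array(p["world_from_camera"]))
    c=T[:3,:3]@np.array(X)+T[:3,3];u=K@c;return u[:2]/u[2]
E
python3 - <<'E'
from h import *
np.set_printoptions(precision=3,suppress=True)
ps={n:manip.read_camera(n) for n in("scene","top")}
im=np.hstack([ps[n]["frame"] for n in ps]);
for n in ps: cv2.imwrite(f"pics/{n}0.png",ps[n]["frame"]); print(n,np.array(ps[n]["world_from_camera"])[:3,3])
for nm in["handle_hub","stand","lens","cap_grip","cap_mouth","plate","rack","circuit_board","dropper_bottle"]:
    rs=[]
    for n,p in ps.items():
        r=manip.place_of(p,nm)
        if r: print(nm,n,[(np.round(q["at"],1).tolist(),round(q["confidence"],2)) for q in r[:2]]); rs.append(ray(p,r[0]["at"]))
    if len(rs)==2: print("   ",*tri(rs))
E
```

```text
pics
scene [-0.208  1.207  0.788]
top [0.386 0.088 1.236]
handle_hub scene [([201.0, 228.4], 0.77)]
handle_hub top [([196.2, 230.0], 0.85)]
    [0.542 0.169 0.11 ] [0.002609470858892308, 0.0026094708588921905]
stand scene [([211.3, 242.2], 0.58)]
stand top [([187.6, 278.7], 0.94)]
    [ 0.588  0.015 -0.012] [0.003047232088510662, 0.003047232088510958]
cap_grip scene [([178.1, 275.6], 0.58)]
cap_grip top [([221.2, 286.2], 0.64)]
    [0.464 0.007 0.143] [0.00465094896725665, 0.004650948967256646]
cap_mouth scene [([177.4, 259.8], 0.95)]
plate scene [([265.4, 214.9], 0.7)]
plate top [([232.9, 172.4], 0.62)]
    [0.443 0.367 0.029] [0.001402504545642297, 0.0014025045456422015]
rack scene [([270.9, 196.7], 0.83)]
rack top [([218.0, 165.2], 0.8)]
    [0.49  0.393 0.008] [0.002619571891021327, 0.0026195718910212167]
circuit_board scene [([197.7, 326.9], 0.5)]
circuit_board top [([247.5, 358.8], 0.6), ([163.1, 183.6], 0.34)]
    [ 0.384 -0.238 -0.008] [0.007658604781930699, 0.007658604781930779]
dropper_bottle scene [([239.7, 158.4], 0.53)]
dropper_bottle top [([161.9, 183.9], 0.61)]
    [0.682 0.333 0.008] [0.0008170430678123349, 0.0008170430678120699]
```

View pics/scene0.png

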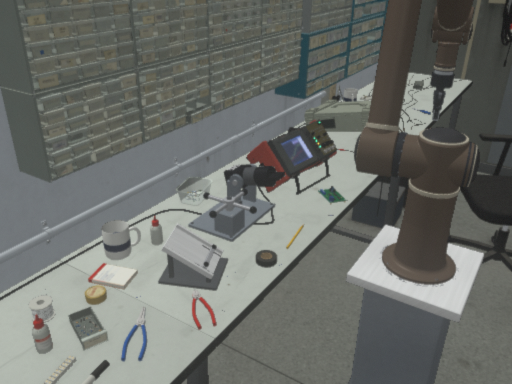

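View pics/top0.png

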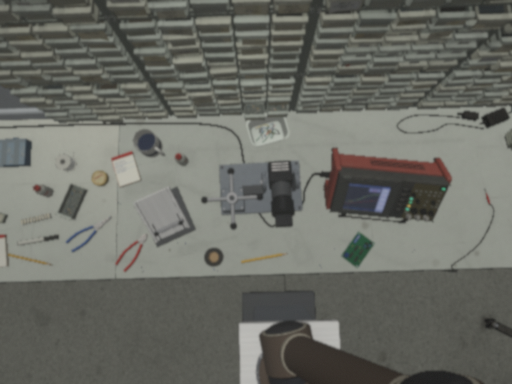

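The scene view shows the stand with the star handle at (230,203), the rack at (195,250), and the bottle at (157,235). The top view shows the hub at (232,197), cap at (285,215), rack at (165,215), board at (358,248) and bottle at (181,158). Next I'll refine the yaws.

```bash
python3 - <<'E'
from h import *
np.set_printoptions(precision=4,suppress=True)
ps={n:manip.read_camera(n) for n in("scene","top")}
np.save("pics/ps0.npy",ps,allow_pickle=True)
t=ps["top"]["frame"];s=ps["scene"]["frame"]
c=lambda f,r,cc,h,w:cv2.resize(f[r:r+h,cc:cc+w],(400,300),interpolation=cv2.INTER_CUBIC)
im=np.vstack([np.hstack([c(t,180,128,75,100),c(t,158,203,75,100)]),np.hstack([c(s,218,145,75,100),c(s,155,185,75,100)])])
cv2.imwrite("pics/crop1.png",im)
for nm in["handle_hub","stand","lens","cap_grip","cap_mouth","plate","rack"]:
    rs=[]
    for n,p in ps.items():
        r=manip.place_of(p,nm)
        if r: rs.append(ray(p,r[0]["at"]))
    if len(rs)==2: print(nm,*tri(rs))
p=ps["top"]
for nm in["rack","stand","star_handle"]:
    r=manip.masks_of(p,nm)
    if r:
        m=r[0]["region"].astype(np.uint8); print(nm,r[0]["confidence"],m.sum(),cv2.minAreaRect(cv2.findNonZero(m)))
E
```

```text
handle_hub [0.5431 0.1697 0.1079] [0.00025815746850799614, 0.0002581574685077746]
stand [ 0.5899  0.0153 -0.0044] [0.003110541120811282, 0.0031105411208113025]
cap_grip [0.4664 0.0119 0.1514] [0.0030745309265936284, 0.0030745309265937195]
cap_mouth [0.3928 0.2868 0.2812] [0.04284961153080638, 0.04284961153080636]
plate [0.4426 0.3646 0.0213] [0.0010007427617152165, 0.001000742761715232]
rack [0.4932 0.3947 0.0093] [0.004926844113667989, 0.004926844113668007]
rack 0.8 2263 ((164.56387329101562, 215.13687133789062), (51.59202575683594, 46.940284729003906), 64.98310089111328)
stand 0.93 3916 ((251.3296661376953, 193.9447021484375), (63.79172134399414, 99.37938690185547), 86.18592071533203)
star_handle 0.96 438 ((231.5801544189453, 198.02210998535156), (44.003013610839844, 44.003013610839844), 41.987213134765625)
```

View pics/crop1.png

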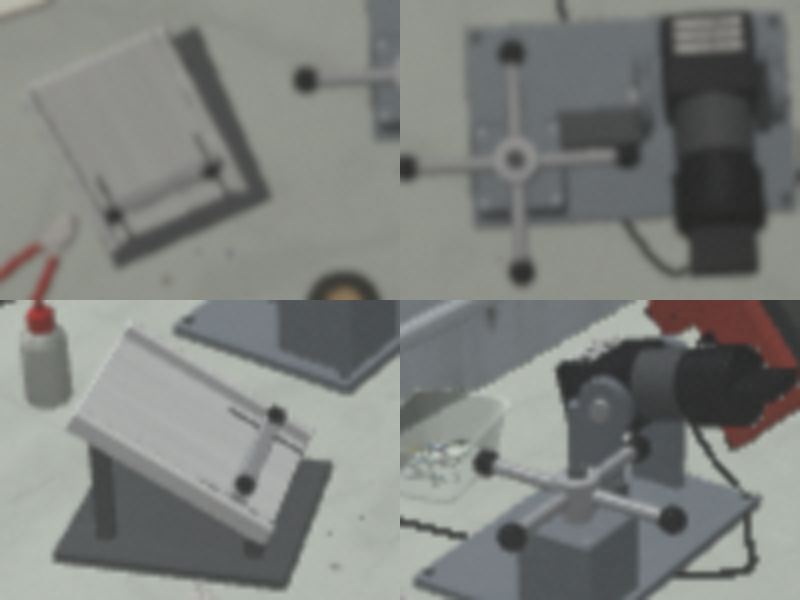

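```bash
cat > fit.py <<'E'
from h import *
from scipy.optimize import least_squares
np.set_printoptions(precision=4,suppress=True)
ps=np.load("pics/ps0.npy",allow_pickle=True).item();t,s=ps["top"],ps["scene"]
T=lambda x,y,ox,oy:[oy+y/4-.375,ox+x/4-.375]
for a in[(112,53),(121,271),(7,168),(227,155),(115,160)]: print("ball",atz(t,T(*a,203,158),.105))
S=lambda x,y:T(x,y-300,145,218)
def pl(v,q):
    c,sn=np.cos(v[2]),np.sin(v[2]);C,N=np.cos(np.pi/6),.5
    X=np.array([c*C,sn*C,N]);Y=np.array([-sn,c,0]);Z=np.cross(X,Y)
    return np.array([v[0],v[1],.032])+q[0]*X+q[1]*Y+q[2]*Z
h=.01
obs=[(t,T(32,92,128,180),(.15,.06,h)),(t,T(163,28,128,180),(.15,-.06,h)),(t,T(245,190,128,180),(0,-.06,h)),(t,T(113,247,128,180),(0,.06,h)),
(s,S(76,420),(.15,.06,h)),(s,S(132,322),(.15,-.06,h)),(s,S(313,433),(0,-.06,h)),(s,S(271,526),(0,.06,h))]
f=lambda v:np.concatenate([proj(p,pl(v,q))-np.array(a)[::-1] for p,a,q in obs])
r=least_squares(f,[.443,.366,.5],loss="soft_l1");print(r.x,np.degrees(r.x[2]));print(f(r.x).reshape(-1,2))
v=r.x;O=pl(v,(0,0,0));R=np.array([pl(v,e)-O for e in np.eye(3)])
for a,b in[((113,215),(244,485)),((211,170),(276,415))]:
    X,e=tri([ray(t,T(*a,128,180)),ray(s,S(*b))]);print("knob",X,e,R@(X-O))
E
python3 fit.py
```

```text
ball [0.6243 0.1671 0.105 ]
ball [0.4552 0.1638 0.105 ]
ball [0.5369 0.2498 0.105 ]
ball [0.5415 0.0804 0.105 ]
ball [0.5404 0.1665 0.105 ]
[0.4403 0.3645 0.3963] 22.708251699324567
[[-2.9809  0.264 ]
 [ 0.3968  0.1467]
 [ 0.8397 -0.3497]
 [-0.5168  0.9368]
 [-1.1245 -2.2069]
 [-0.3985 -1.132 ]
 [ 0.5116 -1.1019]
 [ 0.3728  1.1997]]
knob [0.4401 0.4109 0.0614] [0.00011275397825970043, 0.00011275397825958312] [0.03   0.0429 0.0166]
knob [0.4731 0.3331 0.0609] [0.00017805225306633603, 0.0001780522530664218] [ 0.0301 -0.0417  0.016 ]
```

```bash
cat >> h.py <<'E'
from scipy.spatial.transform import Rotation as Ro
def go(pos,R,st=None):
    "shift in start tool axes (units of .03 m), rotvec in tool axes (units of 5 deg)"
    st=st or manip.observe();R0=np.array(st["tcp_rot"])
    d=R0.T@(np.array(pos)-st["tool_pos"])/.03; w=np.degrees(Ro.from_matrix(R0.T@np.array(R)).as_rotvec())/5
    return d,w
E
python3 - <<'E'
from h import *
np.set_printoptions(precision=4,suppress=True)
s=manip.observe();print(s)
for R in ([[0,1,0],[1,0,0],[0,0,-1]],[[0,-1,0],[-1,0,0],[0,0,-1]]): print(go([.599,.139,.2],R))
E
```

```text
{'time_s': 1.95, 'joint_pos': array([-80.194 ,  17.6532,  93.6095,  -0.0023,  68.7384,  -3.9936]), 'qd': array([-0.0878, -0.0554, -0.1262,  0.0025, -0.0042, -0.0688]), 'joint_efforts': array([ -0.0013, -41.5274, -27.7071,  -0.0002,   0.001 ,   0.    ]), 'tool_pos': array([ 0.149 , -0.607 ,  0.2483]), 'tcp_rot': array([[ 0.9711,  0.2385, -0.    ],
       [ 0.2385, -0.9711,  0.    ],
       [-0.    , -0.    , -1.    ]]), 'wrist_force': array([ 1.1063, -0.9788,  0.1524]), 'moment': array([ 0.0322, -0.0124,  0.0358]), 'grip_width': 0.08527821800184378}
(array([ 20.4972, -20.5702,   1.6087]), array([ -0.0005,   0.0002, -15.2399]))
(array([ 20.4972, -20.5702,   1.6087]), array([ 0.0002,  0.0005, 20.7601]))
```

>>> {"method": "servo_tool", "body": {"motion": [{"z": -0.25,"wz": -1},{"z": -0.25,"wz": -1},{"z": -0.25,"wz": -1},{"z": -0.25,"wz": -1},{"z": -0.25,"wz": -1},{"z": -0.25,"wz": -1},{"z": -0.25,"wz": -1},{"z": -0.25,"wz": -1},{"wz": -1},{"wz": -1}], "hand": 1, "squeeze": 40}}

```text
schema error: expected keys x, y, z, wx, wy, wz
```

>>> {"method": "servo_tool", "body": {"motion": [{"wz": -1},{"wz": -1},{"wz": -1},{"wz": -1},{"wz": -1},{"wz": -0.24},{"x": 1,"y": 0.6},{"x": 1,"y": 0.6},{"x": 1,"y": 0.6},{"x": 1,"y": 0.6}]}}

```text
schema error: expected keys x, y, z, wx, wy, wz
```

>>> {"method": "servo_tool", "body": {"motion": [{"x": 1,"y": 0.6},{"x": 1,"y": 0.6},{"x": 1,"y": 0.6},{"x": 1,"y": 0.6},{"x": 1,"y": 0.6},{"x": 1,"y": 0.6},{"x": 1,"y": 0.6},{"x": 1,"y": 0.6},{"x": 1,"y": 0.6},{"x": 1,"y": 0.6}]}}

```text
schema error: expected keys x, y, z, wx, wy, wz
```

>>> {"method": "servo_tool", "body": {"motion": [{"x": 1,"y": 0.6},{"x": 1,"y": 0.6},{"x": 1,"y": 0.6},{"x": 1,"y": 0.6},{"x": 1,"y": 0.6},{"x": 1,"y": 0.6},{"x": 1,"y": 0.6},{"x": 1,"y": 0.6},{"x": 1,"y": 0.6},{"x": 1,"y": 0.6}]}}

```text
schema error: expected keys x, y, z, wx, wy, wz
```

>>> {"method": "servo_tool", "body": {"motion": [{"x": 0,"y": 0,"z": -0.25,"wx": 0,"wy": 0,"wz": -1},{"x": 0,"y": 0,"z": -0.25,"wx": 0,"wy": 0,"wz": -1},{"x": 0,"y": 0,"z": -0.25,"wx": 0,"wy": 0,"wz": -1},{"x": 0,"y": 0,"z": -0.25,"wx": 0,"wy": 0,"wz": -1},{"x": 0,"y": 0,"z": -0.25,"wx": 0,"wy": 0,"wz": -1},{"x": 0,"y": 0,"z": -0.25,"wx": 0,"wy": 0,"wz": -1},{"x": 0,"y": 0,"z": -0.25,"wx": 0,"wy": 0,"wz": -1},{"x": 0,"y": 0,"z": -0.25,"wx": 0,"wy": 0,"wz": -1},{"x": 0,"y": 0,"z": 0,"wx": 0,"wy": 0,"wz": -1},{"x": 0,"y": 0,"z": 0,"wx": 0,"wy": 0,"wz": -1}], "hand": 1, "squeeze": 40}}

```text
time_s: 2.78
tool_pos: [0.1491, -0.6074, 0.3092]
tcp_rot: [[0.438, 0.899, 0.0], [0.899, -0.438, -0.002], [-0.001, 0.001, -1.0]]
wrist_force: [-0.3, -0.4, 0.3]
grip_width: 0.0002
```

>>> {"method": "servo_tool", "body": {"motion": [{"x": 0,"y": 0,"z": 0,"wx": 0,"wy": 0,"wz": -1},{"x": 0,"y": 0,"z": 0,"wx": 0,"wy": 0,"wz": -1},{"x": 0,"y": 0,"z": 0,"wx": 0,"wy": 0,"wz": -1},{"x": 0,"y": 0,"z": 0,"wx": 0,"wy": 0,"wz": -1},{"x": 0,"y": 0,"z": 0,"wx": 0,"wy": 0,"wz": -1},{"x": 0,"y": 0,"z": 0,"wx": 0,"wy": 0,"wz": -0.24},{"x": 1,"y": 0.6,"z": 0,"wx": 0,"wy": 0,"wz": 0},{"x": 1,"y": 0.6,"z": 0,"wx": 0,"wy": 0,"wz": 0},{"x": 1,"y": 0.6,"z": 0,"wx": 0,"wy": 0,"wz": 0},{"x": 1,"y": 0.6,"z": 0,"wx": 0,"wy": 0,"wz": 0}]}}

```text
time_s: 3.62
tool_pos: [0.2214, -0.4858, 0.3081]
tcp_rot: [[0.003, 1.0, 0.0], [1.0, -0.003, 0.0], [0.0, 0.0, -1.0]]
wrist_force: [1.0, -0.0, -0.5]
grip_width: -0.0002
```

>>> {"method": "servo_tool", "body": {"motion": [{"x": 1,"y": 0.6,"z": 0,"wx": 0,"wy": 0,"wz": 0},{"x": 1,"y": 0.6,"z": 0,"wx": 0,"wy": 0,"wz": 0},{"x": 1,"y": 0.6,"z": 0,"wx": 0,"wy": 0,"wz": 0},{"x": 1,"y": 0.6,"z": 0,"wx": 0,"wy": 0,"wz": 0},{"x": 1,"y": 0.6,"z": 0,"wx": 0,"wy": 0,"wz": 0},{"x": 1,"y": 0.6,"z": 0,"wx": 0,"wy": 0,"wz": 0},{"x": 1,"y": 0.6,"z": 0,"wx": 0,"wy": 0,"wz": 0},{"x": 1,"y": 0.6,"z": 0,"wx": 0,"wy": 0,"wz": 0},{"x": 1,"y": 0.6,"z": 0,"wx": 0,"wy": 0,"wz": 0},{"x": 1,"y": 0.6,"z": 0,"wx": 0,"wy": 0,"wz": 0}]}}

```text
time_s: 4.45
tool_pos: [0.4016, -0.1854, 0.3087]
tcp_rot: [[0.002, 1.0, 0.001], [1.0, -0.002, -0.001], [-0.001, 0.001, -1.0]]
wrist_force: [-0.1, -0.7, 0.0]
grip_width: 0.0002
```

>>> {"method": "servo_tool", "body": {"motion": [{"x": 1,"y": 0.6,"z": 0,"wx": 0,"wy": 0,"wz": 0},{"x": 1,"y": 0.6,"z": 0,"wx": 0,"wy": 0,"wz": 0},{"x": 1,"y": 0.6,"z": 0,"wx": 0,"wy": 0,"wz": 0},{"x": 1,"y": 0.6,"z": 0,"wx": 0,"wy": 0,"wz": 0},{"x": 1,"y": 0.6,"z": 0,"wx": 0,"wy": 0,"wz": 0},{"x": 1,"y": 0.6,"z": 0,"wx": 0,"wy": 0,"wz": 0},{"x": 1,"y": 0.6,"z": 0,"wx": 0,"wy": 0,"wz": 0},{"x": 1,"y": 0.6,"z": 0,"wx": 0,"wy": 0,"wz": 0},{"x": 1,"y": 0.6,"z": 0,"wx": 0,"wy": 0,"wz": 0},{"x": 1,"y": 0.6,"z": 0,"wx": 0,"wy": 0,"wz": 0}]}}

```text
time_s: 5.28
tool_pos: [0.5817, 0.1147, 0.3084]
tcp_rot: [[0.001, 1.0, 0.0], [1.0, -0.001, -0.0], [-0.0, 0.0, -1.0]]
wrist_force: [0.2, -0.7, -0.9]
grip_width: 0.0003
```

>>> {"method": "servo_tool", "body": {"motion": [{"x": 0.8,"y": 0.6,"z": 0,"wx": 0,"wy": 0,"wz": 0},{"x": 0,"y": 0,"z": 1,"wx": 0,"wy": 0,"wz": 0},{"x": 0,"y": 0,"z": 1,"wx": 0,"wy": 0,"wz": 0},{"x": 0,"y": 0,"z": 1,"wx": 0,"wy": 0,"wz": 0},{"x": 0,"y": 0,"z": 1,"wx": 0,"wy": 0,"wz": 0},{"x": 0,"y": 0,"z": 0.8,"wx": 0,"wy": 0,"wz": 0},{"x": 0,"y": 0,"z": 0.7,"wx": 0,"wy": 0,"wz": 0},{"x": 0,"y": 0,"z": 0.5,"wx": 0,"wy": 0,"wz": 0},{"x": 0,"y": 0,"z": 0.4,"wx": 0,"wy": 0,"wz": 0},{"x": 0,"y": 0,"z": 0.3,"wx": 0,"wy": 0,"wz": 0}]}}

```text
time_s: 6.12
tool_pos: [0.5986, 0.1369, 0.1058]
tcp_rot: [[0.001, 1.0, -0.001], [1.0, -0.001, -0.0], [-0.0, -0.001, -1.0]]
wrist_force: [0.4, 0.4, 0.6]
grip_width: 0.0002
```

```bash
python3 - <<'E'
from h import *
np.set_printoptions(precision=3,suppress=True)
H=np.array([.541,.1675]);p=np.array(manip.observe()["tool_pos"][:2]);print(p)
# orbit: radius from current to .06, steps of 6deg
a=np.degrees(np.arctan2(*(p-H)[::-1]))
pts=[p]
for k in range(40):
    a+=6; pts.append(H+.058*np.array([np.cos(np.radians(a)),np.sin(np.radians(a))]))
d=np.diff(pts,axis=0)/.03
for k,r in enumerate(d): print(k, np.round(r[::-1],2), end="; ")
E
```

```text
[0.599 0.137]
0 [ 0.3  -0.13]; 1 [0.19 0.07]; 2 [0.2  0.05]; 3 [0.2  0.02]; 4 [0.2 0. ]; 5 [ 0.2  -0.02]; 6 [ 0.2  -0.04]; 7 [ 0.19 -0.06]; 8 [ 0.19 -0.08]; 9 [ 0.18 -0.1 ]; 10 [ 0.17 -0.12]; 11 [ 0.15 -0.13]; 12 [ 0.14 -0.15]; 13 [ 0.12 -0.16]; 14 [ 0.1  -0.17]; 15 [ 0.09 -0.18]; 16 [ 0.07 -0.19]; 17 [ 0.05 -0.2 ]; 18 [ 0.02 -0.2 ]; 19 [ 0.  -0.2]; 20 [-0.02 -0.2 ]; 21 [-0.04 -0.2 ]; 22 [-0.06 -0.19]; 23 [-0.08 -0.19]; 24 [-0.1  -0.18]; 25 [-0.12 -0.17]; 26 [-0.13 -0.15]; 27 [-0.15 -0.14]; 28 [-0.16 -0.12]; 29 [-0.17 -0.1 ]; 30 [-0.18 -0.09]; 31 [-0.19 -0.07]; 32 [-0.2  -0.05]; 33 [-0.2  -0.02]; 34 [-0.2 -0. ]; 35 [-0.2   0.02]; 36 [-0.2   0.04]; 37 [-0.19  0.06]; 38 [-0.19  0.08]; 39 [-0.18  0.1 ];
```

>>> {"method": "servo_tool", "body": {"motion": [{"x": 0.3,"y": -0.13,"z": 0,"wx": 0,"wy": 0,"wz": 0},{"x": 0.19,"y": 0.07,"z": 0,"wx": 0,"wy": 0,"wz": 0},{"x": 0.2,"y": 0.05,"z": 0,"wx": 0,"wy": 0,"wz": 0},{"x": 0.2,"y": 0.02,"z": 0,"wx": 0,"wy": 0,"wz": 0},{"x": 0.2,"y": 0,"z": 0,"wx": 0,"wy": 0,"wz": 0},{"x": 0.2,"y": -0.02,"z": 0,"wx": 0,"wy": 0,"wz": 0},{"x": 0.2,"y": -0.04,"z": 0,"wx": 0,"wy": 0,"wz": 0},{"x": 0.19,"y": -0.06,"z": 0,"wx": 0,"wy": 0,"wz": 0},{"x": 0.19,"y": -0.08,"z": 0,"wx": 0,"wy": 0,"wz": 0},{"x": 0.18,"y": -0.1,"z": 0,"wx": 0,"wy": 0,"wz": 0}]}}

```text
time_s: 6.95
tool_pos: [0.5926, 0.1964, 0.1093]
tcp_rot: [[-0.002, 1.0, 0.005], [1.0, 0.002, -0.005], [-0.005, 0.005, -1.0]]
wrist_force: [3.5, -9.7, 0.4]
grip_width: -0.0002
```

>>> {"method": "servo_tool", "body": {"motion": [{"x": 0.17,"y": -0.12,"z": 0,"wx": 0,"wy": 0,"wz": 0},{"x": 0.15,"y": -0.13,"z": 0,"wx": 0,"wy": 0,"wz": 0},{"x": 0.14,"y": -0.15,"z": 0,"wx": 0,"wy": 0,"wz": 0},{"x": 0.12,"y": -0.16,"z": 0,"wx": 0,"wy": 0,"wz": 0},{"x": 0.1,"y": -0.17,"z": 0,"wx": 0,"wy": 0,"wz": 0},{"x": 0.09,"y": -0.18,"z": 0,"wx": 0,"wy": 0,"wz": 0},{"x": 0.07,"y": -0.19,"z": 0,"wx": 0,"wy": 0,"wz": 0},{"x": 0.05,"y": -0.2,"z": 0,"wx": 0,"wy": 0,"wz": 0},{"x": 0.02,"y": -0.2,"z": 0,"wx": 0,"wy": 0,"wz": 0},{"x": 0,"y": -0.2,"z": 0,"wx": 0,"wy": 0,"wz": 0}]}}

```text
time_s: 7.78
tool_pos: [0.546, 0.2268, 0.1116]
tcp_rot: [[-0.002, 1.0, 0.016], [1.0, 0.002, 0.002], [0.002, 0.016, -1.0]]
wrist_force: [7.6, -1.6, 0.8]
grip_width: -0.0004
```

```bash
python3 - <<'E'
from h import *
t=manip.read_camera("top")["frame"];s=manip.read_camera("scene")["frame"]
c=lambda f,r,cc:cv2.resize(f[r:r+75,cc:cc+100],(400,300),interpolation=cv2.INTER_CUBIC)
cv2.imwrite("pics/crop2.png",np.hstack([c(t,158,203),c(s,155,185)]))
E
```

```text
(no output)
```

View pics/crop2.png

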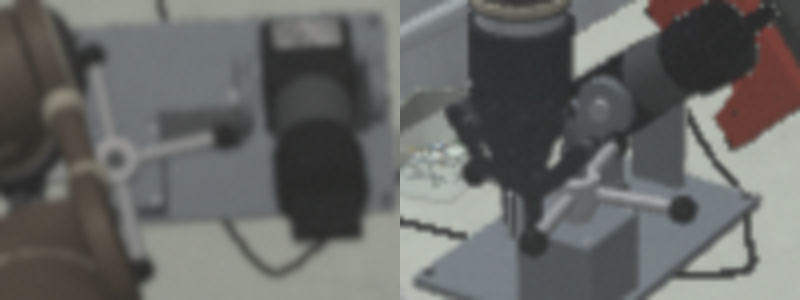

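The crops show the handle turned about 100° (a spoke ball at (92,53)) and the head part-way up. Continuing the sweep, correcting a slight rise.

>>> {"method": "servo_tool", "body": {"motion": [{"x": -0.02,"y": -0.2,"z": 0.03,"wx": 0,"wy": 0,"wz": 0},{"x": -0.04,"y": -0.2,"z": 0.03,"wx": 0,"wy": 0,"wz": 0},{"x": -0.06,"y": -0.19,"z": 0.03,"wx": 0,"wy": 0,"wz": 0},{"x": -0.08,"y": -0.19,"z": 0.03,"wx": 0,"wy": 0,"wz": 0},{"x": -0.1,"y": -0.18,"z": 0.03,"wx": 0,"wy": 0,"wz": 0},{"x": -0.12,"y": -0.17,"z": 0,"wx": 0,"wy": 0,"wz": 0},{"x": -0.13,"y": -0.15,"z": 0,"wx": 0,"wy": 0,"wz": 0},{"x": -0.15,"y": -0.14,"z": 0,"wx": 0,"wy": 0,"wz": 0},{"x": -0.16,"y": -0.12,"z": 0,"wx": 0,"wy": 0,"wz": 0},{"x": -0.17,"y": -0.1,"z": 0,"wx": 0,"wy": 0,"wz": 0}]}}

```text
time_s: 8.72
tool_pos: [0.4984, 0.1989, 0.1083]
tcp_rot: [[0.0, 1.0, 0.02], [1.0, -0.001, 0.008], [0.008, 0.02, -1.0]]
wrist_force: [8.1, 5.3, 1.6]
grip_width: 0.0
```

>>> {"method": "servo_tool", "body": {"motion": [{"x": -0.18,"y": -0.09,"z": 0,"wx": 0,"wy": 0,"wz": 0},{"x": -0.19,"y": -0.07,"z": 0,"wx": 0,"wy": 0,"wz": 0},{"x": -0.2,"y": -0.05,"z": 0,"wx": 0,"wy": 0,"wz": 0},{"x": -0.2,"y": -0.02,"z": 0,"wx": 0,"wy": 0,"wz": 0},{"x": -0.15,"y": 0,"z": 0,"wx": 0,"wy": 0,"wz": 0},{"x": -0.1,"y": 0,"z": 0,"wx": 0,"wy": 0,"wz": 0},{"x": -0.1,"y": 0.01,"z": 0,"wx": 0,"wy": 0,"wz": 0},{"x": -0.1,"y": 0.01,"z": 0,"wx": 0,"wy": 0,"wz": 0},{"x": 0,"y": 0,"z": 0,"wx": 0,"wy": 0,"wz": 0},{"x": 0,"y": 0,"z": 0,"wx": 0,"wy": 0,"wz": 0}]}}

```text
time_s: 9.55
tool_pos: [0.489, 0.1629, 0.1072]
tcp_rot: [[0.002, 1.0, 0.012], [1.0, -0.002, 0.008], [0.008, 0.012, -1.0]]
wrist_force: [1.0, 10.1, 3.4]
grip_width: 0.0003
```

>>> {"method": "servo_tool", "body": {"motion": [{"x": -0.1,"y": 0.01,"z": 0,"wx": 0,"wy": 0,"wz": 0},{"x": -0.1,"y": 0.02,"z": 0,"wx": 0,"wy": 0,"wz": 0},{"x": -0.1,"y": 0.02,"z": 0,"wx": 0,"wy": 0,"wz": 0},{"x": -0.1,"y": 0.02,"z": 0,"wx": 0,"wy": 0,"wz": 0},{"x": -0.1,"y": 0.03,"z": 0,"wx": 0,"wy": 0,"wz": 0},{"x": 0,"y": 0,"z": 0,"wx": 0,"wy": 0,"wz": 0},{"x": 0,"y": 0,"z": 0,"wx": 0,"wy": 0,"wz": 0},{"x": 0,"y": 0,"z": 0,"wx": 0,"wy": 0,"wz": 0},{"x": 0,"y": 0,"z": 0,"wx": 0,"wy": 0,"wz": 0},{"x": 0,"y": 0,"z": 0,"wx": 0,"wy": 0,"wz": 0}]}}

```text
time_s: 10.38
tool_pos: [0.4896, 0.1613, 0.1076]
tcp_rot: [[0.011, 1.0, 0.009], [0.999, -0.011, 0.033], [0.033, 0.008, -0.999]]
wrist_force: [-6.0, 54.0, 4.1]
grip_width: 0.0002
```

>>> {"method": "servo_tool", "body": {"motion": [{"x": -0.1,"y": 0.03,"z": 0,"wx": 0,"wy": 0,"wz": 0},{"x": -0.1,"y": 0.03,"z": 0,"wx": 0,"wy": 0,"wz": 0},{"x": -0.1,"y": 0.03,"z": 0,"wx": 0,"wy": 0,"wz": 0},{"x": 0,"y": 0,"z": 0,"wx": 0,"wy": 0,"wz": 0},{"x": 0,"y": 0,"z": 0,"wx": 0,"wy": 0,"wz": 0},{"x": 0,"y": 0,"z": 0,"wx": 0,"wy": 0,"wz": 0},{"x": 0,"y": 0,"z": 0,"wx": 0,"wy": 0,"wz": 0},{"x": 0,"y": 0,"z": 0,"wx": 0,"wy": 0,"wz": 0},{"x": 0,"y": 0,"z": 0,"wx": 0,"wy": 0,"wz": 0},{"x": 0,"y": 0,"z": 0,"wx": 0,"wy": 0,"wz": 0}]}}

```text
time_s: 11.22
tool_pos: [0.4899, 0.1607, 0.1077]
tcp_rot: [[0.017, 1.0, 0.004], [0.999, -0.017, 0.048], [0.048, 0.003, -0.999]]
wrist_force: [-11.7, 81.4, 3.1]
grip_width: -0.0003
```

Force rose to 81 N with no motion: the handle is at its stop. Now backing off, lifting, opening and looking.

>>> {"method": "servo_tool", "body": {"motion": [{"x": 0.6,"y": 0,"z": 0,"wx": 0,"wy": 0,"wz": 0},{"x": 0.5,"y": -0.1,"z": 0,"wx": 0,"wy": 0,"wz": 0},{"x": 0,"y": -0.2,"z": -0.8,"wx": 0,"wy": 0,"wz": 0},{"x": 0,"y": -0.2,"z": -1,"wx": 0,"wy": 0,"wz": 0},{"x": 0,"y": -0.3,"z": -1,"wx": 0,"wy": 0,"wz": 0},{"x": 0,"y": -0.3,"z": -1,"wx": 0,"wy": 0,"wz": 0},{"x": 0,"y": -0.4,"z": -1,"wx": 0,"wy": 0,"wz": 0},{"x": 0,"y": -0.4,"z": -1,"wx": 0,"wy": 0,"wz": 0},{"x": 0,"y": -0.4,"z": -1,"wx": 0,"wy": 0,"wz": 0},{"x": 0,"y": -0.4,"z": -0.5,"wx": 0,"wy": 0,"wz": 0}], "hand": -1}}

```text
time_s: 12.05
tool_pos: [0.4102, 0.1687, 0.3281]
tcp_rot: [[-0.0, 1.0, 0.01], [1.0, 0.0, 0.003], [0.003, 0.01, -1.0]]
wrist_force: [0.7, 0.5, 0.7]
grip_width: 0.0851
```

```bash
python3 - <<'E'
from h import *
np.set_printoptions(precision=4,suppress=True)
ps={n:manip.read_camera(n) for n in("scene","top")}
np.save("pics/ps1.npy",ps,allow_pickle=True)
for nm in["lens","cap_grip","cap_mouth","stand","handle_hub"]:
    rs=[]
    for n,p in ps.items():
        r=manip.place_of(p,nm)
        if r: rs.append(ray(p,r[0]["at"])); print(nm,n,np.round(r[0]["at"],1),round(r[0]["confidence"],2))
    if len(rs)==2: print(nm,*tri(rs))
t,s=[ps[n]["frame"] for n in("top","scene")]
c=lambda f,r,cc:cv2.resize(f[r:r+100,cc:cc+100],(400,400),interpolation=cv2.INTER_CUBIC)
cv2.imwrite("pics/crop3.png",np.hstack([c(t,150,215),c(s,120,200)]))
print(manip.observe()["tool_pos"])
E
```

```text
lens top [192.  284.7] 0.6
cap_grip scene [149.1 258.8] 0.8
cap_grip top [197.  284.4] 0.81
cap_grip [0.5241 0.0153 0.231 ] [0.004325759799730391, 0.004325759799730522]
cap_mouth scene [165.9 252.4] 0.68
cap_mouth top [189.7 282.9] 0.59
cap_mouth [0.552  0.0126 0.166 ] [0.0016495550422329038, 0.0016495550422328312]
stand scene [211.1 241.7] 0.87
stand top [186.8 277.7] 0.83
stand [ 0.5899  0.0174 -0.0107] [0.0018906106791261445, 0.0018906106791264851]
handle_hub scene [200.7 226.6] 0.84
handle_hub top [194.7 230.4] 0.9
handle_hub [0.5478 0.1683 0.1089] [0.001453504523873798, 0.0014535045238738748]
[0.4084 0.1672 0.3208]
```

View pics/crop3.png

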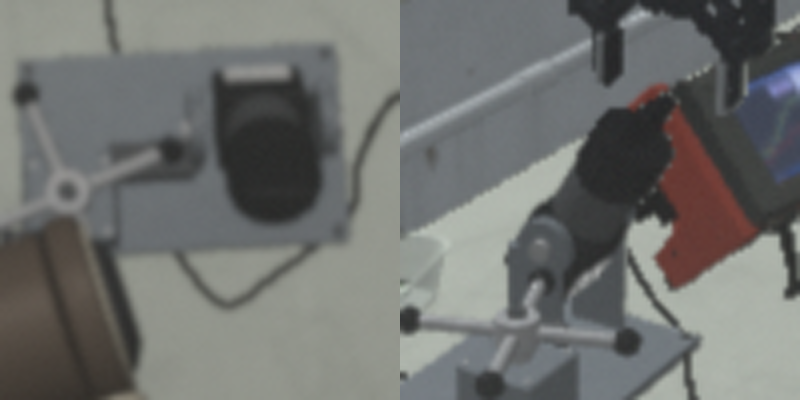

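The crops show the head tilted up (cap at about (262,160) from top), spoke ball at (25,93) giving q≈22° mod 90 (expected 20.5°). Cap grip measured at (0.524, 0.015, 0.231), matching the model.

```bash
cat >> h.py <<'E'
def tilt(yaw):
    y=np.radians(yaw);c,s=np.cos(y),np.sin(y);z=np.array([.5*c,.5*s,-np.sqrt(.75)]);x=np.array([-s,c,0]);return np.c_[x,np.cross(z,x),z]
E
python3 - <<'E'
from h import *
np.set_printoptions(precision=3,suppress=True)
R=tilt(1.5);a=R[:,2];g=np.array([.5245,.0155,.2315])
s=manip.observe();print(go(s["tool_pos"],R)[1]);print(R.T@(g-.094*a-s["tool_pos"])/.03,g-.094*a)
E
```

```text
[-6.021  0.085 -0.295]
[-5.155  1.746  1.312] [0.478 0.014 0.313]
```

>>> {"method": "servo_tool", "body": {"motion": [{"x": 0,"y": 0,"z": 0,"wx": -1,"wy": 0.015,"wz": -0.05},{"x": 0,"y": 0,"z": 0,"wx": -1,"wy": 0.015,"wz": -0.05},{"x": 0,"y": 0,"z": 0,"wx": -1,"wy": 0.015,"wz": -0.05},{"x": 0,"y": 0,"z": 0,"wx": -1,"wy": 0.015,"wz": -0.05},{"x": 0,"y": 0,"z": 0,"wx": -1,"wy": 0.015,"wz": -0.05},{"x": 0,"y": 0,"z": 0,"wx": -1,"wy": 0.015,"wz": -0.05},{"x": -0.8,"y": 0,"z": 0,"wx": 0,"wy": 0,"wz": 0},{"x": -0.8,"y": 0,"z": 0,"wx": 0,"wy": 0,"wz": 0},{"x": -0.8,"y": 0.3,"z": 0,"wx": 0,"wy": 0,"wz": 0},{"x": -0.8,"y": 0.4,"z": 0,"wx": 0,"wy": 0,"wz": 0}]}}

```text
time_s: 13.48
tool_pos: [0.4282, 0.0714, 0.3312]
tcp_rot: [[-0.029, 0.866, 0.499], [1.0, 0.025, 0.015], [0.001, 0.499, -0.867]]
wrist_force: [0.1, 0.4, -0.2]
grip_width: 0.0851
```

>>> {"method": "servo_tool", "body": {"motion": [{"x": -0.8,"y": 0.4,"z": 0.1,"wx": 0,"wy": 0,"wz": 0},{"x": -0.6,"y": 0.4,"z": 0.2,"wx": 0,"wy": 0,"wz": 0},{"x": -0.4,"y": 0.25,"z": 0.3,"wx": 0,"wy": 0,"wz": 0},{"x": -0.15,"y": 0,"z": 0.3,"wx": 0,"wy": 0,"wz": 0},{"x": 0,"y": 0,"z": 0.3,"wx": 0,"wy": 0,"wz": 0},{"x": 0,"y": 0,"z": 0,"wx": 0,"wy": 0,"wz": 0},{"x": 0,"y": 0,"z": 0,"wx": 0,"wy": 0,"wz": 0},{"x": 0,"y": 0,"z": 0,"wx": 0,"wy": 0,"wz": 0},{"x": 0,"y": 0,"z": 0,"wx": 0,"wy": 0,"wz": 0},{"x": 0,"y": 0,"z": 0,"wx": 0,"wy": 0,"wz": 0}]}}

```text
time_s: 14.32
tool_pos: [0.4761, 0.0153, 0.3172]
tcp_rot: [[-0.028, 0.865, 0.501], [1.0, 0.024, 0.015], [0.001, 0.501, -0.866]]
wrist_force: [-0.8, 0.1, -0.5]
grip_width: 0.0855
```

```bash
python3 - <<'E'
from h import *
np.set_printoptions(precision=3,suppress=True)
R=tilt(1.5);a=R[:,2];g=np.array([.5245,.0155,.2315])
ps={n:manip.read_camera(n) for n in("scene","top")}
rs=[ray(ps["scene"],manip.place_of(ps["scene"],"cap_grip")[0]["at"])] if manip.place_of(ps["scene"],"cap_grip") else []
o=ps["scene"]; 
if rs: q=proj(o,g);print("scene cap", manip.place_of(o,"cap_grip")[0], "model",q[::-1])
print(go(g-.004*a,R),manip.observe()["tool_pos"])
s=o["frame"];c=lambda f,r,cc:cv2.resize(f[r:r+100,cc:cc+130],(780,600),interpolation=cv2.INTER_CUBIC)
cv2.imwrite("pics/crop4.png",c(s,95,195))
E
```

```text
scene cap {'at': [150.9, 259.8], 'confidence': 0.58} model [149.091 260.029]
(array([-0.021, -0.034,  3.141]), array([ 0.008, -0.014,  0.007])) [0.476 0.015 0.317]
```

View pics/crop4.png

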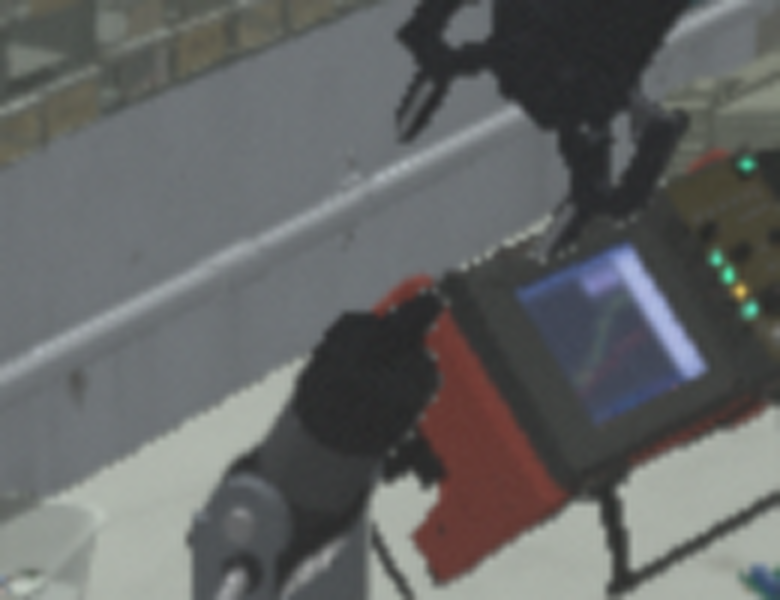

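The crop shows the bar at (405,320), lying on the centre line of the open fingers at (415,125) and (565,235). Moving in and gripping.

>>> {"method": "servo_tool", "body": {"motion": [{"x": 0,"y": 0,"z": 0.6,"wx": 0,"wy": 0,"wz": 0},{"x": 0,"y": 0,"z": 0.6,"wx": 0,"wy": 0,"wz": 0},{"x": 0,"y": 0,"z": 0.6,"wx": 0,"wy": 0,"wz": 0},{"x": 0,"y": -0.03,"z": 0.5,"wx": 0,"wy": 0,"wz": 0},{"x": 0,"y": 0,"z": 0.4,"wx": 0,"wy": 0,"wz": 0},{"x": 0,"y": 0,"z": 0.3,"wx": 0,"wy": 0,"wz": 0},{"x": 0,"y": 0,"z": 0.14,"wx": 0,"wy": 0,"wz": 0},{"x": 0,"y": 0,"z": 0,"wx": 0,"wy": 0,"wz": 0},{"x": 0,"y": 0,"z": 0,"wx": 0,"wy": 0,"wz": 0},{"x": 0,"y": 0,"z": 0,"wx": 0,"wy": 0,"wz": 0}]}}

```text
time_s: 15.4
tool_pos: [0.5229, 0.0159, 0.2356]
tcp_rot: [[-0.027, 0.865, 0.501], [1.0, 0.023, 0.014], [0.001, 0.501, -0.865]]
wrist_force: [-0.9, 0.7, 0.2]
grip_width: 0.0851
```

>>> {"method": "servo_tool", "body": {"motion": [{"x": 0,"y": 0,"z": 0,"wx": 0,"wy": 0,"wz": 0},{"x": 0,"y": 0,"z": 0,"wx": 0,"wy": 0,"wz": 0},{"x": 0,"y": 0,"z": 0,"wx": 0,"wy": 0,"wz": 0},{"x": 0,"y": 0,"z": 0,"wx": 0,"wy": 0,"wz": 0},{"x": 0,"y": 0,"z": 0,"wx": 0,"wy": 0,"wz": 0},{"x": 0,"y": 0,"z": 0,"wx": 0,"wy": 0,"wz": 0},{"x": 0,"y": 0,"z": 0,"wx": 0,"wy": 0,"wz": 0},{"x": 0,"y": 0,"z": 0,"wx": 0,"wy": 0,"wz": 0},{"x": 0,"y": 0,"z": 0,"wx": 0,"wy": 0,"wz": 0},{"x": 0,"y": 0,"z": 0,"wx": 0,"wy": 0,"wz": 0}], "hand": 1, "squeeze": 40}}

```text
time_s: 16.23
tool_pos: [0.5222, 0.0159, 0.2346]
tcp_rot: [[-0.027, 0.866, 0.499], [1.0, 0.023, 0.014], [0.001, 0.499, -0.866]]
wrist_force: [-4.9, -0.0, 3.9]
grip_width: 0.0157
```

>>> {"method": "servo_tool", "body": {"motion": [{"x": 0,"y": -0.03,"z": -0.1,"wx": 0,"wy": 0,"wz": 0},{"x": 0,"y": -0.03,"z": -0.1,"wx": 0,"wy": 0,"wz": 0},{"x": 0,"y": 0,"z": -0.1,"wx": 0,"wy": 0,"wz": 0},{"x": 0,"y": 0,"z": -0.1,"wx": 0,"wy": 0,"wz": 0},{"x": 0,"y": 0,"z": -0.1,"wx": 0,"wy": 0,"wz": 0},{"x": 0,"y": 0,"z": -0.1,"wx": 0,"wy": 0,"wz": 0},{"x": 0,"y": 0,"z": -0.1,"wx": 0,"wy": 0,"wz": 0},{"x": 0,"y": 0,"z": 0,"wx": 0,"wy": 0,"wz": 0},{"x": 0,"y": 0,"z": 0,"wx": 0,"wy": 0,"wz": 0},{"x": 0,"y": 0,"z": 0,"wx": 0,"wy": 0,"wz": 0}]}}

```text
time_s: 17.07
tool_pos: [0.5104, 0.0155, 0.252]
tcp_rot: [[-0.027, 0.866, 0.5], [1.0, 0.023, 0.014], [0.001, 0.5, -0.866]]
wrist_force: [0.8, 0.7, -0.8]
grip_width: 0.0155
```

>>> {"method": "servo_tool", "body": {"motion": [{"x": 0,"y": 0,"z": -0.2,"wx": 0,"wy": 0,"wz": 0},{"x": 0,"y": 0,"z": -0.2,"wx": 0,"wy": 0,"wz": 0},{"x": 0,"y": 0,"z": -0.2,"wx": 0,"wy": 0,"wz": 0},{"x": 0,"y": 0,"z": -0.3,"wx": 0,"wy": 0,"wz": 0},{"x": 0,"y": 0,"z": -0.3,"wx": 0,"wy": 0,"wz": 0},{"x": 0,"y": 0,"z": -0.4,"wx": 0,"wy": 0,"wz": 0},{"x": 0,"y": 0,"z": -0.4,"wx": 0,"wy": 0,"wz": 0},{"x": 0,"y": 0,"z": -0.4,"wx": 0,"wy": 0,"wz": 0},{"x": 0,"y": 0,"z": -0.3,"wx": 0,"wy": 0,"wz": 0},{"x": 0,"y": 0,"z": -0.2,"wx": 0,"wy": 0,"wz": 0}]}}

```text
time_s: 17.9
tool_pos: [0.4669, 0.0143, 0.3293]
tcp_rot: [[-0.027, 0.864, 0.502], [1.0, 0.023, 0.014], [0.0, 0.502, -0.865]]
wrist_force: [0.9, -0.1, -0.6]
grip_width: 0.0156
```

```bash
cat >> h.py <<'E'
PR=tilt(23); PO=np.array([.4403,.3645,.032])
def plate(x,y,z): return PO+PR@[y,x,-z]
def inplate(X): v=PR.T@(np.array(X)-PO); return np.array([v[1],v[0],-v[2]])*1000
E
python3 - <<'E'
from h import *
np.set_printoptions(precision=3,suppress=True)
s=manip.observe();tgt=plate(.09,0,.1);print(s["tool_pos"],s["grip_width"],tgt);print(go(tgt,PR)[1]);print(PR.T@(tgt-s["tool_pos"])/.03)
p=manip.read_camera("scene");cv2.imwrite("pics/s5.png",cv2.resize(p["frame"][90:240,150:350],(800,600),interpolation=cv2.INTER_CUBIC))
E
```

```text
[0.467 0.014 0.329] 0.015637085899793055 [0.466 0.375 0.164]
[ 0.033  2.147 -3.716]
[11.093  1.288  7.123]
```

View pics/s5.png

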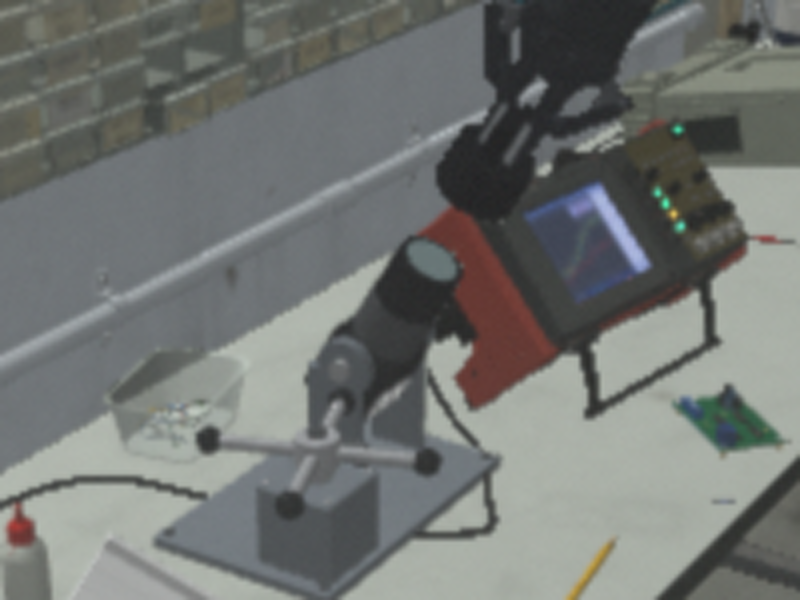

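The cap is off in the gripper at (485,170), with the lens bare at (432,262); the board is untouched. Heading for the rack.

>>> {"method": "servo_tool", "body": {"motion": [{"x": 0,"y": 0,"z": 0,"wx": 0.01,"wy": 0.43,"wz": -0.74},{"x": 0,"y": 0,"z": 0,"wx": 0.01,"wy": 0.43,"wz": -0.74},{"x": 0,"y": 0,"z": 0,"wx": 0.01,"wy": 0.43,"wz": -0.74},{"x": 0,"y": 0,"z": 0,"wx": 0,"wy": 0.43,"wz": -0.75},{"x": 0,"y": 0,"z": 0,"wx": 0,"wy": 0.43,"wz": -0.75},{"x": 0.4,"y": 0,"z": 0,"wx": 0,"wy": 0,"wz": 0},{"x": 0.7,"y": 0,"z": 0,"wx": 0,"wy": 0,"wz": 0},{"x": 0.8,"y": 0,"z": 0,"wx": 0,"wy": 0,"wz": 0},{"x": 0.8,"y": 0,"z": 0,"wx": 0,"wy": 0,"wz": 0},{"x": 0.8,"y": 0,"z": 0,"wx": 0,"wy": 0,"wz": 0}]}}

```text
time_s: 18.78
tool_pos: [0.4253, 0.1113, 0.3271]
tcp_rot: [[-0.39, 0.799, 0.458], [0.921, 0.337, 0.195], [0.002, 0.498, -0.867]]
wrist_force: [0.5, 1.0, -0.9]
grip_width: 0.0149
```

>>> {"method": "servo_tool", "body": {"motion": [{"x": 0.8,"y": 0,"z": 0,"wx": 0,"wy": 0,"wz": 0},{"x": 0.8,"y": 0,"z": 0,"wx": 0,"wy": 0,"wz": 0},{"x": 0.8,"y": 0.1,"z": 0,"wx": 0,"wy": 0,"wz": 0},{"x": 0.8,"y": 0.1,"z": 0,"wx": 0,"wy": 0,"wz": 0},{"x": 0.8,"y": 0.2,"z": 0,"wx": 0,"wy": 0,"wz": 0},{"x": 0.8,"y": 0.2,"z": 0.2,"wx": 0,"wy": 0,"wz": 0},{"x": 0.8,"y": 0.2,"z": 0.4,"wx": 0,"wy": 0,"wz": 0},{"x": 0.8,"y": 0.2,"z": 0.6,"wx": 0,"wy": 0,"wz": 0},{"x": 0.6,"y": 0.2,"z": 0.6,"wx": 0,"wy": 0,"wz": 0},{"x": 0.5,"y": 0.1,"z": 0.6,"wx": 0,"wy": 0,"wz": 0}]}}

```text
time_s: 19.62
tool_pos: [0.4019, 0.3477, 0.2847]
tcp_rot: [[-0.393, 0.797, 0.458], [0.92, 0.339, 0.198], [0.002, 0.499, -0.866]]
wrist_force: [1.2, 0.4, -1.6]
grip_width: 0.0159
```

>>> {"method": "servo_tool", "body": {"motion": [{"x": 0.1,"y": 0,"z": 0.8,"wx": 0,"wy": 0,"wz": 0},{"x": 0,"y": 0,"z": 0.8,"wx": 0,"wy": 0,"wz": 0},{"x": 0,"y": 0,"z": 0.8,"wx": 0,"wy": 0,"wz": 0},{"x": 0,"y": 0,"z": 0.7,"wx": 0,"wy": 0,"wz": 0},{"x": 0,"y": 0,"z": 0.6,"wx": 0,"wy": 0,"wz": 0},{"x": 0,"y": 0,"z": 0.5,"wx": 0,"wy": 0,"wz": 0},{"x": 0,"y": 0,"z": 0.3,"wx": 0,"wy": 0,"wz": 0},{"x": 0,"y": 0,"z": 0.2,"wx": 0,"wy": 0,"wz": 0},{"x": 0,"y": 0,"z": 0,"wx": 0,"wy": 0,"wz": 0},{"x": 0,"y": 0,"z": 0,"wx": 0,"wy": 0,"wz": 0}]}}

```text
time_s: 20.45
tool_pos: [0.4654, 0.3758, 0.1627]
tcp_rot: [[-0.391, 0.798, 0.458], [0.92, 0.338, 0.196], [0.002, 0.498, -0.867]]
wrist_force: [-0.3, 0.1, -0.1]
grip_width: 0.0159
```

```bash
python3 - <<'E'
from h import *
np.set_printoptions(precision=3,suppress=True)
s=manip.observe();print(inplate(s["tool_pos"]),s["wrist_force"],go(s["tool_pos"],PR)[1])
ps={n:manip.read_camera(n) for n in("scene","top")}
t,f=ps["top"]["frame"],ps["scene"]["frame"]
c=lambda f,r,cc:cv2.resize(f[r:r+100,cc:cc+100],(400,400),interpolation=cv2.INTER_CUBIC)
cv2.imwrite("pics/crop6.png",np.hstack([c(t,160,120),c(f,200,150)]))
for nm in["cap_grip","cap_mouth","plate"]:
  rs=[]
  for n,p in ps.items():
    r=manip.place_of(p,nm)
    if r: print(nm,n,r[0]); rs.append(ray(p,r[0]["at"]))
  if len(rs)==2: X,e=tri(rs);print(X,e,inplate(X))
E
```

```text
[89.19   0.575 99.429] [-0.26   0.148 -0.127] [-0.024 -0.018 -0.006]
cap_grip scene {'at': [221.7, 204.8], 'confidence': 0.88}
cap_grip top {'at': [223.1, 158.7], 'confidence': 0.75}
[0.465 0.375 0.162] [0.0006725160860627253, 0.0006725160860626417] [88.892  0.295 99.296]
cap_mouth scene {'at': [240.6, 194.1], 'confidence': 0.7}
cap_mouth top {'at': [215.0, 162.0], 'confidence': 0.71}
[0.496 0.384 0.098] [0.0021244747667756828, 0.0021244747667757153] [83.736 -4.208 27.623]
plate scene {'at': [266.8, 215.1], 'confidence': 0.63}
plate top {'at': [232.5, 169.1], 'confidence': 0.69}
[0.441 0.375 0.031] [0.0025996114074674226, 0.0025996114074675306] [ 3.24  9.25 -3.27]
```

View pics/crop6.png

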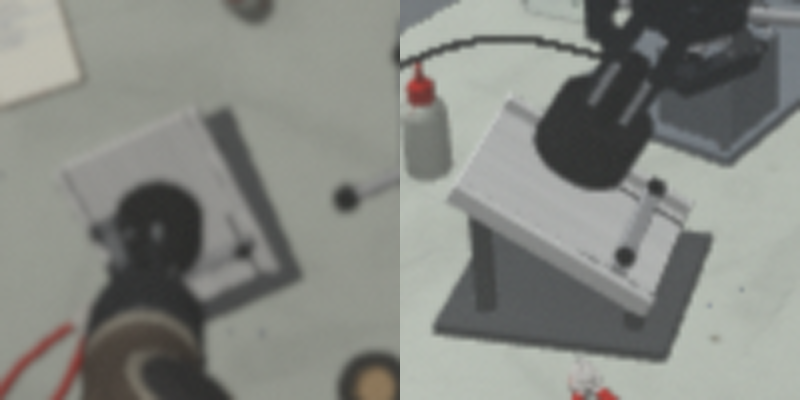

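The crops show the cap over the plate, parallel to it, above the ledge knobs at (655,187) and (625,257). Lowering and feeling for the plate.

>>> {"method": "servo_tool", "body": {"motion": [{"x": 0,"y": 0,"z": 0.25,"wx": 0,"wy": 0,"wz": 0},{"x": 0,"y": 0,"z": 0.25,"wx": 0,"wy": 0,"wz": 0},{"x": 0,"y": 0,"z": 0.2,"wx": 0,"wy": 0,"wz": 0},{"x": 0,"y": 0,"z": 0.1,"wx": 0,"wy": 0,"wz": 0},{"x": 0,"y": 0,"z": 0.1,"wx": 0,"wy": 0,"wz": 0},{"x": 0,"y": 0,"z": 0.05,"wx": 0,"wy": 0,"wz": 0},{"x": 0,"y": 0,"z": 0.05,"wx": 0,"wy": 0,"wz": 0},{"x": 0,"y": 0,"z": 0,"wx": 0,"wy": 0,"wz": 0},{"x": 0,"y": 0,"z": 0,"wx": 0,"wy": 0,"wz": 0},{"x": 0,"y": 0,"z": 0,"wx": 0,"wy": 0,"wz": 0}]}}

```text
time_s: 21.68
tool_pos: [0.4792, 0.3817, 0.1368]
tcp_rot: [[-0.391, 0.798, 0.458], [0.92, 0.338, 0.196], [0.002, 0.499, -0.867]]
wrist_force: [0.0, 1.1, -0.6]
grip_width: 0.0155
```

>>> {"method": "servo_tool", "body": {"motion": [{"x": 0,"y": 0,"z": 0.05,"wx": 0,"wy": 0,"wz": 0},{"x": 0,"y": 0,"z": 0.05,"wx": 0,"wy": 0,"wz": 0},{"x": 0,"y": 0,"z": 0.05,"wx": 0,"wy": 0,"wz": 0},{"x": 0,"y": 0,"z": 0,"wx": 0,"wy": 0,"wz": 0},{"x": 0,"y": 0,"z": 0,"wx": 0,"wy": 0,"wz": 0},{"x": 0,"y": 0,"z": 0,"wx": 0,"wy": 0,"wz": 0},{"x": 0,"y": 0,"z": 0,"wx": 0,"wy": 0,"wz": 0},{"x": 0,"y": 0,"z": 0,"wx": 0,"wy": 0,"wz": 0},{"x": 0,"y": 0,"z": 0,"wx": 0,"wy": 0,"wz": 0},{"x": 0,"y": 0,"z": 0,"wx": 0,"wy": 0,"wz": 0}]}}

```text
time_s: 22.52
tool_pos: [0.4812, 0.3825, 0.1327]
tcp_rot: [[-0.391, 0.798, 0.458], [0.92, 0.338, 0.196], [0.002, 0.498, -0.867]]
wrist_force: [0.8, -0.7, -0.6]
grip_width: 0.0155
```

>>> {"method": "servo_tool", "body": {"motion": [{"x": 0,"y": 0,"z": 0.05,"wx": 0,"wy": 0,"wz": 0},{"x": 0,"y": 0,"z": 0.05,"wx": 0,"wy": 0,"wz": 0},{"x": 0,"y": 0,"z": 0,"wx": 0,"wy": 0,"wz": 0},{"x": 0,"y": 0,"z": 0,"wx": 0,"wy": 0,"wz": 0},{"x": 0,"y": 0,"z": 0,"wx": 0,"wy": 0,"wz": 0},{"x": 0,"y": 0,"z": 0,"wx": 0,"wy": 0,"wz": 0},{"x": 0,"y": 0,"z": 0,"wx": 0,"wy": 0,"wz": 0},{"x": 0,"y": 0,"z": 0,"wx": 0,"wy": 0,"wz": 0},{"x": 0,"y": 0,"z": 0,"wx": 0,"wy": 0,"wz": 0},{"x": 0,"y": 0,"z": 0,"wx": 0,"wy": 0,"wz": 0}]}}

```text
time_s: 23.35
tool_pos: [0.4826, 0.3832, 0.1303]
tcp_rot: [[-0.391, 0.798, 0.458], [0.92, 0.338, 0.196], [0.002, 0.498, -0.867]]
wrist_force: [-3.9, -1.7, 4.3]
grip_width: 0.0154
```

>>> {"method": "servo_tool", "body": {"motion": [{"x": 0,"y": 0,"z": 0.05,"wx": 0,"wy": 0,"wz": 0},{"x": 0,"y": 0,"z": 0.05,"wx": 0,"wy": 0,"wz": 0},{"x": 0,"y": 0,"z": 0,"wx": 0,"wy": 0,"wz": 0},{"x": 0,"y": 0,"z": 0,"wx": 0,"wy": 0,"wz": 0},{"x": 0,"y": 0,"z": 0,"wx": 0,"wy": 0,"wz": 0},{"x": 0,"y": 0,"z": 0,"wx": 0,"wy": 0,"wz": 0},{"x": 0,"y": 0,"z": 0,"wx": 0,"wy": 0,"wz": 0},{"x": 0,"y": 0,"z": 0,"wx": 0,"wy": 0,"wz": 0},{"x": 0,"y": 0,"z": 0,"wx": 0,"wy": 0,"wz": 0},{"x": 0,"y": 0,"z": 0,"wx": 0,"wy": 0,"wz": 0}]}}

```text
time_s: 24.18
tool_pos: [0.4827, 0.3832, 0.1302]
tcp_rot: [[-0.39, 0.798, 0.458], [0.921, 0.338, 0.195], [0.0, 0.498, -0.867]]
wrist_force: [-25.2, -12.3, 32.1]
grip_width: 0.0156
```

>>> {"method": "servo_tool", "body": {"motion": [{"x": 0,"y": 0,"z": -0.08,"wx": 0,"wy": 0,"wz": 0},{"x": 0,"y": 0,"z": 0,"wx": 0,"wy": 0,"wz": 0},{"x": 0,"y": -0.05,"z": 0,"wx": 0,"wy": 0,"wz": 0},{"x": 0,"y": -0.05,"z": 0,"wx": 0,"wy": 0,"wz": 0},{"x": 0,"y": -0.05,"z": 0,"wx": 0,"wy": 0,"wz": 0},{"x": 0,"y": -0.05,"z": 0,"wx": 0,"wy": 0,"wz": 0},{"x": 0,"y": -0.05,"z": 0,"wx": 0,"wy": 0,"wz": 0},{"x": 0,"y": -0.05,"z": 0,"wx": 0,"wy": 0,"wz": 0},{"x": 0,"y": 0,"z": 0,"wx": 0,"wy": 0,"wz": 0},{"x": 0,"y": 0,"z": 0,"wx": 0,"wy": 0,"wz": 0}]}}

```text
time_s: 25.02
tool_pos: [0.4788, 0.3828, 0.1283]
tcp_rot: [[-0.393, 0.794, 0.464], [0.92, 0.337, 0.202], [0.004, 0.506, -0.863]]
wrist_force: [-1.7, -0.2, 9.4]
grip_width: 0.0154
```

```bash
python3 - <<'E'
from h import *
s=manip.observe();print(inplate(s["tool_pos"]),PR.T@s["wrist_force"])
E
```

```text
[85.03836355  1.80892901 62.11369536] [ 0.47596691  3.26767893 -8.99933831]
```

>>> {"method": "servo_tool", "body": {"motion": [{"x": 0,"y": -0.05,"z": 0,"wx": 0,"wy": 0,"wz": 0},{"x": 0,"y": -0.05,"z": 0,"wx": 0,"wy": 0,"wz": 0},{"x": 0,"y": -0.05,"z": 0,"wx": 0,"wy": 0,"wz": 0},{"x": 0,"y": -0.05,"z": 0,"wx": 0,"wy": 0,"wz": 0},{"x": 0,"y": -0.05,"z": 0,"wx": 0,"wy": 0,"wz": 0},{"x": 0,"y": -0.05,"z": 0,"wx": 0,"wy": 0,"wz": 0},{"x": 0,"y": 0,"z": 0,"wx": 0,"wy": 0,"wz": 0},{"x": 0,"y": 0,"z": 0,"wx": 0,"wy": 0,"wz": 0},{"x": 0,"y": 0,"z": 0,"wx": 0,"wy": 0,"wz": 0},{"x": 0,"y": 0,"z": 0,"wx": 0,"wy": 0,"wz": 0}]}}

```text
time_s: 25.85
tool_pos: [0.4716, 0.38, 0.1239]
tcp_rot: [[-0.393, 0.794, 0.464], [0.92, 0.337, 0.202], [0.005, 0.506, -0.863]]
wrist_force: [-0.8, -0.4, 9.3]
grip_width: 0.0155
```

```bash
python3 - <<'E'
from h import *
s=manip.observe();print(inplate(s["tool_pos"]),PR.T@s["wrist_force"],go(s["tool_pos"],PR)[1])
E
```

```text
[76.16436963  2.04279811 62.13947652] [-0.07627161  3.86583822 -8.45052346] [ 0.07611048 -0.0582618  -0.00470472]
```

>>> {"method": "servo_tool", "body": {"motion": [{"x": -0.02,"y": -0.04,"z": 0,"wx": 0,"wy": 0,"wz": 0},{"x": -0.02,"y": -0.04,"z": 0,"wx": 0,"wy": 0,"wz": 0},{"x": 0,"y": -0.04,"z": 0,"wx": 0,"wy": 0,"wz": 0},{"x": 0,"y": -0.04,"z": 0,"wx": 0,"wy": 0,"wz": 0},{"x": 0,"y": -0.04,"z": 0,"wx": 0,"wy": 0,"wz": 0},{"x": 0,"y": 0,"z": 0,"wx": 0,"wy": 0,"wz": 0},{"x": 0,"y": 0,"z": 0,"wx": 0,"wy": 0,"wz": 0},{"x": 0,"y": 0,"z": 0,"wx": 0,"wy": 0,"wz": 0},{"x": 0,"y": 0,"z": 0,"wx": 0,"wy": 0,"wz": 0},{"x": 0,"y": 0,"z": 0,"wx": 0,"wy": 0,"wz": 0}]}}

```text
time_s: 26.68
tool_pos: [0.4673, 0.3771, 0.121]
tcp_rot: [[-0.393, 0.794, 0.464], [0.92, 0.337, 0.203], [0.005, 0.506, -0.863]]
wrist_force: [-0.3, 0.2, 8.7]
grip_width: 0.0152
```

```bash
python3 - <<'E'
from h import *
s=manip.observe();print(inplate(s["tool_pos"]),PR.T@s["wrist_force"],go(s["tool_pos"],PR)[1])
E
```

```text
[70.28927818  0.99135121 62.13815383] [ 0.2733207   4.1503375  -7.60871539] [ 0.07908991 -0.0618816  -0.00471518]
```

>>> {"method": "servo_tool", "body": {"motion": [{"x": 0,"y": -0.03,"z": 0,"wx": 0,"wy": 0,"wz": 0},{"x": 0,"y": -0.03,"z": 0,"wx": 0,"wy": 0,"wz": 0},{"x": 0,"y": -0.03,"z": 0,"wx": 0,"wy": 0,"wz": 0},{"x": 0,"y": -0.03,"z": 0,"wx": 0,"wy": 0,"wz": 0},{"x": 0,"y": 0,"z": 0,"wx": 0,"wy": 0,"wz": 0},{"x": 0,"y": 0,"z": 0,"wx": 0,"wy": 0,"wz": 0},{"x": 0,"y": 0,"z": 0,"wx": 0,"wy": 0,"wz": 0},{"x": 0,"y": 0,"z": 0,"wx": 0,"wy": 0,"wz": 0},{"x": 0,"y": 0,"z": 0,"wx": 0,"wy": 0,"wz": 0},{"x": 0,"y": 0,"z": 0,"wx": 0,"wy": 0,"wz": 0}]}}

```text
time_s: 27.52
tool_pos: [0.4656, 0.3764, 0.12]
tcp_rot: [[-0.393, 0.793, 0.465], [0.919, 0.336, 0.204], [0.005, 0.508, -0.861]]
wrist_force: [2.0, 0.6, 9.5]
grip_width: 0.0156
```

```bash
python3 - <<'E'
from h import *
s=manip.observe();print(inplate(s["tool_pos"]),PR.T@s["wrist_force"],go(s["tool_pos"],PR)[1])
E
```

```text
[68.18843842  1.01831167 62.24789085] [-0.22863468  6.53716225 -7.21613987] [ 0.10457762 -0.06741697 -0.00491371]
```

>>> {"method": "servo_tool", "body": {"motion": [{"x": 0,"y": -0.03,"z": 0,"wx": 0,"wy": 0,"wz": 0},{"x": 0,"y": -0.03,"z": 0,"wx": 0,"wy": 0,"wz": 0},{"x": 0,"y": -0.03,"z": 0,"wx": 0,"wy": 0,"wz": 0},{"x": 0,"y": 0,"z": 0,"wx": 0,"wy": 0,"wz": 0},{"x": 0,"y": 0,"z": 0,"wx": 0,"wy": 0,"wz": 0},{"x": 0,"y": 0,"z": 0,"wx": 0,"wy": 0,"wz": 0},{"x": 0,"y": 0,"z": 0,"wx": 0,"wy": 0,"wz": 0},{"x": 0,"y": 0,"z": 0,"wx": 0,"wy": 0,"wz": 0},{"x": 0,"y": 0,"z": 0,"wx": 0,"wy": 0,"wz": 0},{"x": 0,"y": 0,"z": 0,"wx": 0,"wy": 0,"wz": 0}]}}

```text
time_s: 28.35
tool_pos: [0.4652, 0.3763, 0.12]
tcp_rot: [[-0.394, 0.791, 0.468], [0.919, 0.336, 0.206], [0.006, 0.511, -0.86]]
wrist_force: [7.6, 0.1, 7.4]
grip_width: 0.0156
```

```bash
python3 - <<'E'
from h import *
s=manip.observe();print(inplate(s["tool_pos"]),PR.T@s["wrist_force"],go(s["tool_pos"],PR)[1])
E
```

```text
[67.85499345  1.11597064 62.46093153] [-2.84644194  9.81558761 -2.88762737] [ 0.14609614 -0.07705267 -0.00132625]
```

The force rises without motion: the cap is against the ledge. Relaxing the sideways push and pressing lightly flat before release.

>>> {"method": "servo_tool", "body": {"motion": [{"x": 0,"y": 0.03,"z": 0.01,"wx": 0,"wy": 0,"wz": 0},{"x": 0,"y": 0.03,"z": 0.02,"wx": 0,"wy": 0,"wz": 0},{"x": 0,"y": 0.02,"z": 0.02,"wx": 0,"wy": 0,"wz": 0},{"x": 0,"y": 0,"z": 0,"wx": 0,"wy": 0,"wz": 0},{"x": 0,"y": 0,"z": 0,"wx": 0,"wy": 0,"wz": 0},{"x": 0,"y": 0,"z": 0,"wx": 0,"wy": 0,"wz": 0},{"x": 0,"y": 0,"z": 0,"wx": 0,"wy": 0,"wz": 0},{"x": 0,"y": 0,"z": 0,"wx": 0,"wy": 0,"wz": 0},{"x": 0,"y": 0,"z": 0,"wx": 0,"wy": 0,"wz": 0},{"x": 0,"y": 0,"z": 0,"wx": 0,"wy": 0,"wz": 0}]}}

```text
time_s: 29.18
tool_pos: [0.4659, 0.3766, 0.1199]
tcp_rot: [[-0.393, 0.793, 0.466], [0.92, 0.336, 0.204], [0.005, 0.509, -0.861]]
wrist_force: [-5.8, -3.0, 20.0]
grip_width: 0.0158
```

```bash
python3 - <<'E'
from h import *
s=manip.observe();print(inplate(s["tool_pos"]),PR.T@s["wrist_force"],go(s["tool_pos"],PR)[1])
E
```

```text
[68.48738107  1.15810796 61.98616537] [ -0.51970535   4.40053391 -20.58509383] [ 0.11405142 -0.06279445 -0.00451883]
```

>>> {"method": "servo_tool", "body": {"motion": [{"x": 0,"y": -0.03,"z": -0.03,"wx": 0,"wy": 0,"wz": 0},{"x": 0,"y": -0.03,"z": 0,"wx": 0,"wy": 0,"wz": 0},{"x": 0,"y": 0,"z": 0,"wx": 0,"wy": 0,"wz": 0},{"x": 0,"y": 0,"z": 0,"wx": 0,"wy": 0,"wz": 0},{"x": 0,"y": 0,"z": 0,"wx": 0,"wy": 0,"wz": 0},{"x": 0,"y": 0,"z": 0,"wx": 0,"wy": 0,"wz": 0},{"x": 0,"y": 0,"z": 0,"wx": 0,"wy": 0,"wz": 0},{"x": 0,"y": 0,"z": 0,"wx": 0,"wy": 0,"wz": 0},{"x": 0,"y": 0,"z": 0,"wx": 0,"wy": 0,"wz": 0},{"x": 0,"y": 0,"z": 0,"wx": 0,"wy": 0,"wz": 0}]}}

```text
time_s: 30.02
tool_pos: [0.4655, 0.3765, 0.12]
tcp_rot: [[-0.394, 0.792, 0.467], [0.919, 0.336, 0.205], [0.006, 0.511, -0.86]]
wrist_force: [2.5, -1.1, 12.5]
grip_width: 0.0152
```

```bash
python3 - <<'E'
from h import *
s=manip.observe();print(inplate(s["tool_pos"]),PR.T@s["wrist_force"],go(s["tool_pos"],PR)[1])
E
```

```text
[68.13070765  1.17300335 62.24524263] [-1.96725163  7.87678666 -9.88369051] [ 0.14020564 -0.07380082 -0.00279496]
```

>>> {"method": "servo_tool", "body": {"motion": [{"x": 0,"y": 0,"z": 0,"wx": 0,"wy": 0,"wz": 0},{"x": 0,"y": 0,"z": 0,"wx": 0,"wy": 0,"wz": 0},{"x": 0,"y": 0,"z": 0,"wx": 0,"wy": 0,"wz": 0},{"x": 0,"y": 0,"z": 0,"wx": 0,"wy": 0,"wz": 0},{"x": 0,"y": 0,"z": 0,"wx": 0,"wy": 0,"wz": 0},{"x": 0,"y": 0,"z": 0,"wx": 0,"wy": 0,"wz": 0},{"x": 0,"y": 0,"z": 0,"wx": 0,"wy": 0,"wz": 0},{"x": 0,"y": 0,"z": 0,"wx": 0,"wy": 0,"wz": 0},{"x": 0,"y": 0,"z": 0,"wx": 0,"wy": 0,"wz": 0},{"x": 0,"y": 0,"z": 0,"wx": 0,"wy": 0,"wz": 0}], "hand": -0.3}}

```text
time_s: 30.85
tool_pos: [0.4598, 0.3722, 0.1143]
tcp_rot: [[-0.391, 0.798, 0.458], [0.92, 0.338, 0.196], [0.002, 0.498, -0.867]]
wrist_force: [-0.2, 0.2, -0.1]
grip_width: 0.0557
```

```bash
python3 - <<'E'
from h import *
s=manip.observe();print(inplate(s["tool_pos"]),PR.T@s["wrist_force"],go(s["tool_pos"],PR)[1])
E
```

```text
[59.31224041 -0.5221925  60.73108797] [ 0.26248487 -0.13141257  0.02675583] [-0.02330015 -0.01887095 -0.00405804]
```

>>> {"method": "servo_tool", "body": {"motion": [{"x": 0,"y": 0.15,"z": 0,"wx": 0,"wy": 0,"wz": 0},{"x": 0,"y": 0.15,"z": 0,"wx": 0,"wy": 0,"wz": 0},{"x": 0,"y": 0,"z": -0.2,"wx": 0,"wy": 0,"wz": 0},{"x": 0,"y": 0,"z": -0.3,"wx": 0,"wy": 0,"wz": 0},{"x": 0,"y": 0,"z": -0.5,"wx": 0,"wy": 0,"wz": 0},{"x": 0,"y": 0,"z": -0.7,"wx": 0,"wy": 0,"wz": 0},{"x": 0,"y": 0,"z": -0.8,"wx": 0,"wy": 0,"wz": 0},{"x": 0,"y": 0,"z": -0.9,"wx": 0,"wy": 0,"wz": 0},{"x": 0,"y": 0,"z": -0.9,"wx": 0,"wy": 0,"wz": 0},{"x": 0,"y": 0,"z": -0.7,"wx": 0,"wy": 0,"wz": 0}]}}

```text
time_s: 31.68
tool_pos: [0.3974, 0.3457, 0.2512]
tcp_rot: [[-0.392, 0.798, 0.459], [0.92, 0.338, 0.198], [0.003, 0.5, -0.866]]
wrist_force: [0.6, 1.3, -0.4]
grip_width: 0.0556
```

>>> {"method": "servo_tool", "body": {"motion": [{"x": -0.6,"y": 0,"z": -0.3,"wx": 0,"wy": 0,"wz": 0},{"x": -0.8,"y": 0,"z": 0,"wx": 0,"wy": 0,"wz": 0},{"x": -0.8,"y": 0,"z": 0,"wx": 0,"wy": 0,"wz": 0},{"x": -0.8,"y": 0,"z": 0,"wx": 0,"wy": 0,"wz": 0},{"x": -0.8,"y": 0,"z": 0,"wx": 0,"wy": 0,"wz": 0},{"x": -0.8,"y": 0,"z": 0,"wx": 0,"wy": 0,"wz": 0},{"x": -0.8,"y": 0,"z": 0,"wx": 0,"wy": 0,"wz": 0},{"x": -0.8,"y": 0,"z": 0,"wx": 0,"wy": 0,"wz": 0},{"x": -0.6,"y": 0,"z": 0,"wx": 0,"wy": 0,"wz": 0},{"x": 0,"y": 0,"z": 0,"wx": 0,"wy": 0,"wz": 0}]}}

```text
time_s: 32.52
tool_pos: [0.475, 0.154, 0.2573]
tcp_rot: [[-0.388, 0.798, 0.461], [0.922, 0.335, 0.195], [0.001, 0.5, -0.866]]
wrist_force: [0.3, 0.0, -0.9]
grip_width: 0.0555
```

```bash
python3 - <<'E'
from h import *
np.set_printoptions(precision=3,suppress=True)
s=manip.observe();print(s["tool_pos"],s["wrist_force"])
ps={n:manip.read_camera(n) for n in("scene","top")}
t,f=ps["top"]["frame"],ps["scene"]["frame"]
c=lambda f,r,cc:cv2.resize(f[r:r+75,cc:cc+50],(400,600),interpolation=cv2.INTER_CUBIC)
cv2.imwrite("pics/crop7.png",np.hstack([c(t,180,140),c(f,205,175)]))
for nm in["cap_grip","cap_mouth","dropper_bottle","circuit_board"]:
  rs=[]
  for n,p in ps.items():
    r=manip.place_of(p,nm)
    if r: print(nm,n,r[0]); rs.append(ray(p,r[0]["at"]))
  if len(rs)==2: X,e=tri(rs);print(X,e,inplate(X))
E
```

```text
[0.475 0.154 0.257] [ 0.284  0.031 -0.863]
cap_grip scene {'at': [237.2, 205.2], 'confidence': 0.77}
cap_grip top {'at': [222.8, 164.2], 'confidence': 0.61}
[0.469 0.372 0.112] [0.00040859505550207536, 0.00040859505550207623] [65.687 -4.427 54.691]
cap_mouth scene {'at': [253.9, 195.7], 'confidence': 0.97}
cap_mouth top {'at': [216.3, 161.6], 'confidence': 0.82}
[0.492 0.391 0.062] [0.0022113114363920237, 0.0022113114363919903] [65.228  4.774 -2.5  ]
dropper_bottle scene {'at': [252.3, 195.2], 'confidence': 0.58}
dropper_bottle top {'at': [163.6, 183.1], 'confidence': 0.59}
[ 0.629  0.31  -0.011] [0.05591031272171272, 0.05591031272171273] [ 110.386 -124.363 -113.686]
circuit_board scene {'at': [195.1, 327.5], 'confidence': 0.7}
circuit_board top {'at': [249.4, 359.9], 'confidence': 0.72}
[ 0.38  -0.237  0.004] [0.009824296555149633, 0.009824296555149641] [-265.923 -529.924  121.249]
```

View pics/crop7.png

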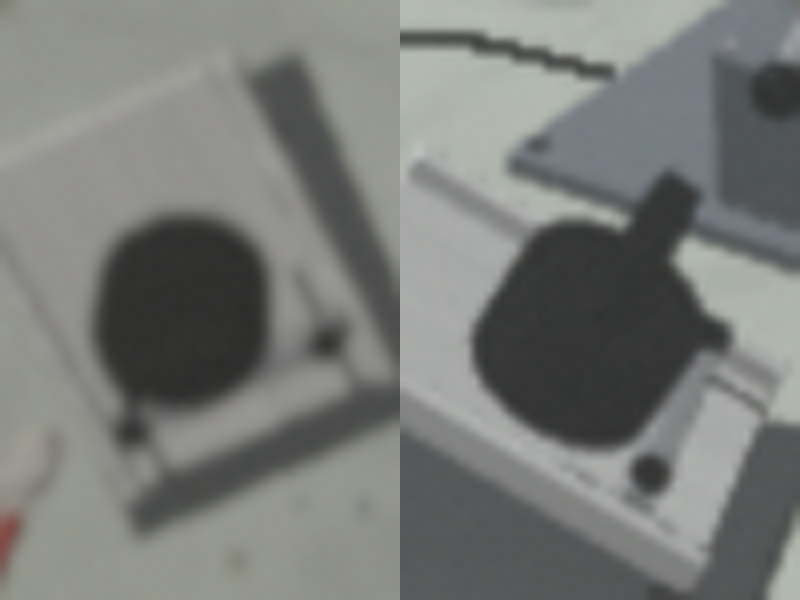

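The final crops show the cap flat on the plate at (180,310), its rim against the ledge between the knobs at (130,430) and (325,340). The arm is clear, with wrist force under 1 N. Handing in.

```bash
python3 -c "
from workcell import manip
print(manip.hand_in())"
```

```text
the job is handed in; nothing more can be done
None
```

The handle is at its stop, the cap is on the rack against the ledge, and I handed the job in at about 33 s of the 72 s allowed.

**Handle:** I swept one spoke counter-clockwise in a single push rather than going spoke after spoke. At the end the force rose to 81 N with no further motion. The spokes then stood at about 22° mod 90, against 20.5° expected at the stop. The camera head was fully up, with the cap within 2 mm of where the model puts it.

**Cap:** I gripped it by its bar and drew it straight off along the barrel's axis, with under 1 N of side force partway out. On the plate I felt for contact, then slid the cap downhill until the force rose to about 10 N without motion. That puts the ledge's uphill face at roughly 34 mm on the plate, close to the 36 mm I had estimated from the images. I released it there and backed the arm off.

**Last checks:**
- **Cap position:** The final pictures show the cap flat on the plate, close to the middle line and touching the ledge as far as they can show. A gap of under a millimetre can't be ruled out, because the arm sprang about 9 mm downhill, with the fingers open, as it released.
- **Arm:** It is clear of everything, with under 1 N at the wrist.
- **Bystanders:** In the last scene picture the network placed the dropper bottle on the cap, so that reading is false. The top camera shows the bottle and the circuit board within about 2 px of where they started. The arm never worked near either.

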